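# Hang the nesting scoops on the hook

## Robot

A 7-joint arm with a two-finger parallel gripper is mounted at the origin on the work surface; the furniture and walls round the work are solid. World frame = base frame: x ahead of the robot, y to its left, z up, the work surface at z = 0. Lengths are in m, angles in rad, forces in N, time in s.
With the tool pointing down it reaches from about 0.425 to 1.025 m from the base axis. Payload 3.6 kg.
Tool frame: the origin (TCP) lies on the centre line of the jaws, within the pads' length; the fingertips stand 8 mm ahead of it and the grasp point (between the pads) lies 11 mm behind it; z points along the fingers, y is the direction in which the jaws open and shut (so a half turn about z gives the same grasp; the last joint's range is limited). The gripper opens to 85 mm and grips with 20 to 120 N. Pads are 22 mm wide; open, the fingers measure 114 mm over their backs; the gripper's body (76 mm by 85 mm) begins 54 mm behind the grasp point. The pads swing forward as they close: fully open they stand 13 mm farther back than shut.
Start: joints at [1.123, 0.591, 0.048, 1.609, -0.033, 0.943, -0.034], TCP at [0.252, -0.68, 0.2] pointing down, gripper open.
Joint ranges: [-2.69, 2.69], [-0.47, 2.24], [-1.27, 1.36], [0.19, 2.51], [-1.53, 4.68], [0.08, 2.07], [-3.09, 3.09]. Speed limits (rad/s): [2.57, 2.57, 3.14, 3.14, 3.14, 3.14, 3.14].

## Interface

Orientations are given as a unit quaternion [x, y, z, w].
In Python, from plant import observe, camera, job gives the robot as it stands.
- The arm moves only by the tool play_rows, never from a script. Its argument "steps" is one flat list of numbers, 6 for each row, row after row: the shift along the world's x, y, z in mm, then the turn, a rotation vector about the world's x, y, z in degrees. A call has 1 to 8 rows; each row shifts and turns the pose as measured when the row begins; what a row does not reach is not made up. A row lasts 1/10 s, in which the tool goes at most 50 mm and 8.59 degrees, less where a joint would pass 70% of its speed; a pose out of reach is approached as far as the arm can. A call with a gripper value outside its range is refused whole. "gripper" is the opening, from 0 (shut) to 1 (fully open), set as the call begins (left out, the last holds). The fingers move at their own pace and stop on an object; "newtons" is the grip in N (left out, the last holds). Time passes only in rows, so rows that do not move let the fingers close. It gives the time, the measured TCP pose, the force and the opening at its end, in the units of the state.
- observe(): the state, without advancing time (a new reading comes with each control period).
- camera(name): name is "scene" or "top"; returns a dict with "frame" (420x560x3 uint8, red, green, blue), "K" (3x3 intrinsics, pixels), "cam_to_world" (4x4, takes a point from camera to world coordinates). Camera axes: x right, y down, z forward; pixel columns grow to the right and rows downward; lengths in m; the calibration is good to about 2 mm. A picture is of the moment at which its call begins. There is no depth.
- job.job_done(): hands the job in, once; it reports no verdict.
The state is a dict: "t": time; "joint_pos": joint angles; "joint_velocities": joint speeds; "joint_efforts": joint torques, N m; "eef_pos": TCP position; "eef_rot": TCP orientation; "force": force on the tool from outside, world axes, zero at the start; "moment": the same for the moment, N m; "finger_gap": finger opening in m.
Only numpy, scipy, OpenCV 4.12 (cv2) and the standard library are available. Lean on these libraries where they do the work, as an engineer would, in place of code of your own. Each camera call takes 0.05 s, during which the arm holds its last target. There are 200 camera calls.

## Task

Put the three wooden scoops away on the hook, largest first, then the medium one, then the small one in front, trays opening away from the post so that they nest. Push each handle gently back along the bar until you feel it butt against the black stop ring (or the handle behind it), without shoving the ring back or forcing anything, and leave all three hanging upright on the level bar behind its upturned tip. Leave the other things where they stand.

Things in the scene. Friction and masses are not known exactly. Their poses are not given: they have to be found in the camera images.
- large_grip (a point): Centre of the large wooden scoop's solid grip, the top 34 mm of its upright handle, 149 mm above the underside. The handle is a straight bar 30 mm wide (y) and 20 mm thick (x), 166 mm high in all. z is up along the handle, x goes from the tray's open front to its closed back. Pinch the grip across its 30 mm width. Weight 0.06 to 0.2 kg.
- large_eye (a point): Middle of the top edge of the large scoop's eye, 132 mm above the underside, 17 mm below the grip point. The eye is an upright slot right through the handle along x, 17 mm wide, reaching 28 mm down from this edge. Hung up, this edge rests on the bar. Axes as the grip's.
- large: The large scoop, standing upright: a square tray 84 x 84 mm with 4 mm walls, open to the front (-x), closed behind; it reaches from 10 mm in front of the handle's mid plane to 24 mm behind it. Origin at the underside below that mid plane. The tray's centre is 90 mm below the eye's edge on every scoop, so hung trays line up and each goes up to 14 mm into the next larger one.
- medium_grip (a point): Centre of the medium wooden scoop's solid grip, the top 34 mm of its upright handle, 138 mm above the underside. The handle is a straight bar 30 mm wide (y) and 20 mm thick (x), 155 mm high in all. z is up along the handle, x goes from the tray's open front to its closed back. Pinch the grip across its 30 mm width. Weight 0.06 to 0.2 kg.
- medium_eye (a point): Middle of the top edge of the medium scoop's eye, 121 mm above the underside, 17 mm below the grip point. The eye is an upright slot right through the handle along x, 17 mm wide, reaching 28 mm down from this edge. Hung up, this edge rests on the bar. Axes as the grip's.
- medium: The medium scoop, standing upright: a square tray 62 x 62 mm with 4 mm walls, open to the front (-x), closed behind; it reaches from 10 mm in front of the handle's mid plane to 24 mm behind it. Origin at the underside below that mid plane. The tray's centre is 90 mm below the eye's edge on every scoop, so hung trays line up and each goes up to 14 mm into the next larger one.
- small_grip (a point): Centre of the small wooden scoop's solid grip, the top 34 mm of its upright handle, 127 mm above the underside. The handle is a straight bar 30 mm wide (y) and 20 mm thick (x), 144 mm high in all. z is up along the handle, x goes from the tray's open front to its closed back. Pinch the grip across its 30 mm width. Weight 0.06 to 0.2 kg.
- small_eye (a point): Middle of the top edge of the small scoop's eye, 110 mm above the underside, 17 mm below the grip point. The eye is an upright slot right through the handle along x, 17 mm wide, reaching 28 mm down from this edge. Hung up, this edge rests on the bar. Axes as the grip's.
- small: The small scoop, standing upright: a square tray 40 x 40 mm with 4 mm walls, open to the front (-x), closed behind; it reaches from 10 mm in front of the handle's mid plane to 24 mm behind it. Origin at the underside below that mid plane. The tray's centre is 90 mm below the eye's edge on every scoop, so hung trays line up and each goes up to 14 mm into the next larger one.
- hook: Fixed hook stand; place and yaw vary. Wooden foot 130 x 120 x 16 mm (its middle 30 mm to -x of the post), steel post 18 mm thick and 188 mm high, and a level round bar, 9 mm thick, from the post along the stand's -x; bar axis 176 mm, bar top 180.5 mm above the table. Origin at the post's axis on the table, z up.
- hook_bend (a point): Where the axes of the level bar and of its upturned tip meet, 145 mm from the post's axis, 176 mm above the table. The tip is 9 mm thick; its rounded top is 16.5 mm above this point. Axes as the stand's: the bar runs from here along +x to the post.
- bar_root (a point): Where the bar's axis meets the post's. On the bar sits a black rubber stop ring, 28 mm across, 10 mm long. Its front face is 85 to 115 mm behind the tip's axis, different every time; its place is not reported: find it by feel. It slips back if pushed with more than about 10 N. The three 20 mm thick handles fit on the bar in front of it, one before the other.
- tape: Bystander: roll of brown paper tape on end, 69 mm across, 50 mm high; origin at the underside.
- stamp: Bystander: wooden stamp with a turned handle, 32 x 39 mm, 74 mm high; origin at the underside.
- tin: Bystander: small round pale tin, 39 mm across, 16 mm high; origin at the underside.
There are look-alikes about, which are no part of the job. What is shaped like the medium but turquoise is not meant.

How it is judged:
On the way, in this order (a step that is already met when the one before it is completed fails the run):
1. the large scoop hangs on the bar, its handle home against the stop ring (z of large_eye in the frame of hook between 0.1755 and 0.1845 m and y of large_eye in the frame of hook between -0.008 and 0.008 m and angle between large's own z axis and vertical below 0.25 rad and x of hook_bend in the frame of large below 0 m and x of large_eye in the frame of stop_face between -0.0145 and -0.008 m), for 0.2 s.
2. the medium scoop hangs on the bar, its handle home against the large one's handle (z of medium_eye in the frame of hook between 0.1755 and 0.1845 m and y of medium_eye in the frame of hook between -0.008 and 0.008 m and angle between medium's own z axis and vertical below 0.25 rad and x of hook_bend in the frame of medium below 0 m and x of medium_eye in the frame of large_eye between -0.0245 and -0.018 m), for 0.2 s.
3. the small scoop hangs on the bar, its handle home against the medium one's handle (z of small_eye in the frame of hook between 0.1755 and 0.1845 m and y of small_eye in the frame of hook between -0.008 and 0.008 m and angle between small's own z axis and vertical below 0.25 rad and x of hook_bend in the frame of small below 0 m and x of small_eye in the frame of medium_eye between -0.0245 and -0.018 m), for 0.2 s.
At the end, for the whole second after the job is handed in: All three scoops hang at rest on the level bar (eye edge on the bar within 5 mm, within 8 mm of its mid line, tilted less than 0.25 rad), large, medium, small from the ring outward, each handle within 4.5 mm of touching the stop ring or the handle behind it, all trays opening away from the post (all of step 1 and all of step 2 and all of step 3 and linear speed of each of large, medium, small below 0.02 m/s and angular speed of each of large, medium, small below 0.2 rad/s).
It fails at once if the stop ring is shoved back along the bar by more than 2 mm (distance of stop_face from where it was at the start of the episode above 0.002 m).
It fails at once if a scoop is pressed on the hook stand, bar or ring with more than 40 N (contact force between any of large, medium, small and hook above 40 N).
It fails at once if the gripper or arm presses on the hook stand with more than 15 N (contact force between any of the fingers, the arm and hook above 15 N).
It fails at once if a scoop is tipped over (angle between any of large, medium, small's own z axis and vertical above 0.8 rad).
It fails at once if the tape roll, the handle stamp or the tin is moved by more than 20 mm (distance of any of tape, stamp, tin from where it was at the start of the episode above 0.02 m).
It also fails if it takes over 72 s, if anything falls off the work surface, if the arm or the gripper's body presses on something with over 40 N, if the wrist force passes 120 N, or if a joint passes its speed limit or range.

## Working session

There is one attempt and no reset: what is moved stays moved. The work goes in short steps, Python scripts to look and compute and a tool call to move; the robot and the scene stay as the last step left them, time stands still between calls to the robot, and variables do not carry over. Pictures are saved under pics/ and viewed, about 8 in all and at most 12, crops included, and the job is handed in when it is done.

Besides the shell and the picture viewer there is one more tool, called in YAML: its name, and indented under it one key for each argument. play_rows: Moves the arm, as the interface text tells. Its arguments: {"type":"object","properties":{"steps":{"type":"array","items":{"type":"number"}},"gripper":{"type":"number"},"newtons":{"type":"number"}},"required":["steps"]}

```bash
ls; mkdir -p pics; python3 - <<'E'
from plant import observe, camera
import cv2, numpy as np, pickle
for n in ("scene","top"):
    c=camera(n); pickle.dump(c,open(f"{n}.pkl","wb"))
    cv2.imwrite(f"pics/{n}0.png",c["frame"][:,:,::-1]); print(n,c["K"],c["cam_to_world"].round(4))
o=observe(); print({k:np.round(v,3) for k,v in o.items()})
E
```

```text
pics
scene [[396.46920608   0.         276.4454417 ]
 [  0.         396.46920608 202.11534113]
 [  0.           0.           1.        ]] [[ 0.8722 -0.3436  0.3481  0.2251]
 [-0.4887 -0.6393  0.5937 -0.4283]
 [ 0.0185 -0.6879 -0.7255  0.7471]
 [ 0.      0.      0.      1.    ]]
top [[442.11340436   0.         276.54489926]
 [  0.         442.11340436 213.63359729]
 [  0.           0.           1.        ]] [[ 0.0187 -0.9889  0.1472  0.394 ]
 [-0.9997 -0.0162  0.0178  0.0817]
 [-0.0153 -0.1474 -0.989   1.0598]
 [ 0.      0.      0.      1.    ]]
{'t': np.float64(0.1), 'joint_pos': array([ 1.122,  0.592,  0.048,  1.61 , -0.033,  0.943, -0.034]), 'joint_velocities': array([ 0.001, -0.003,  0.   , -0.003, -0.001,  0.   , -0.001]), 'joint_efforts': array([ 4.0000e-03, -5.5000e+01,  1.5530e+00, -1.9882e+01,  1.0000e-02,
        4.0000e-03,  0.0000e+00]), 'eef_pos': array([ 0.252, -0.679,  0.199]), 'eef_rot': array([ 0.984,  0.177, -0.   , -0.001]), 'force': array([-0.621, -0.309, -0.107]), 'moment': array([-0.013,  0.01 , -0.011]), 'finger_gap': np.float64(0.085)}
```

View pics/scene0.png

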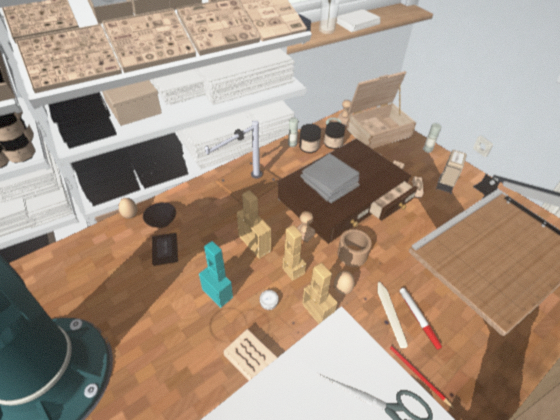

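View pics/top0.png

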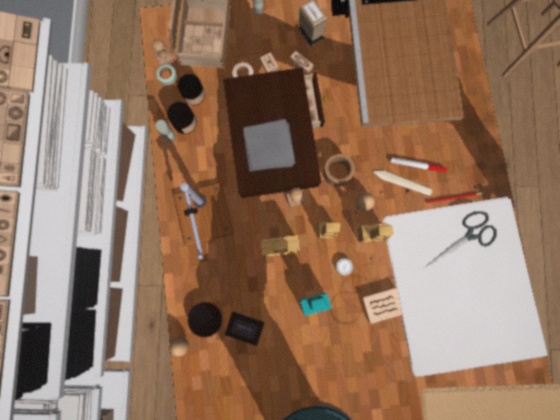

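Scene view: the scoops are tan, with handle tops near (250,200), (293,235) and (321,272). A turquoise look-alike stands at (213,250) and the hook at (255,150). In the top view the scoops are at (280,245), (330,230) and (377,233), turquoise at (316,304), and the hook bar runs from (195,200) to (200,257). I'll check this in close crops.

```bash
cat > h.py <<'E'
import cv2, numpy as np, pickle
def crop(f,x0,x1,y0,y1,s,name,g=20):
    im=cv2.resize(f[y0:y1,x0:x1,::-1],None,fx=s,fy=s,interpolation=cv2.INTER_CUBIC)
    for x in range(-(-x0//g)*g,x1,g):
        cv2.line(im,(int((x-x0)*s),0),(int((x-x0)*s),5),(0,0,255),1);cv2.putText(im,str(x),(int((x-x0)*s),16),0,.4,(0,0,255))
    for y in range(-(-y0//g)*g,y1,g):
        cv2.line(im,(0,int((y-y0)*s)),(5,int((y-y0)*s)),(0,0,255),1);cv2.putText(im,str(y),(6,int((y-y0)*s)+4),0,.4,(0,0,255))
    cv2.imwrite("pics/"+name,im)
def ray(c,u,v,z):
    T=c["cam_to_world"];d=T[:3,:3]@np.linalg.inv(c["K"])@[u,v,1];o=T[:3,3]
    return o+d*(z-o[2])/d[2]
def two(c1,p1,c2,p2):
    A=[];b=[]
    for c,(u,v) in((c1,p1),(c2,p2)):
        T=c["cam_to_world"];d=T[:3,:3]@np.linalg.inv(c["K"])@[u,v,1];d/=np.linalg.norm(d);P=np.eye(3)-np.outer(d,d);A.append(P);b.append(P@T[:3,3])
    x,r,_,_=np.linalg.lstsq(np.vstack(A),np.hstack(b),rcond=None);return x,np.sqrt(r/2)
def proj(c,p):
    T=c["cam_to_world"];q=c["K"]@(T[:3,:3].T@(np.asarray(p)-T[:3,3]));return q[:2]/q[2]
def load(): return [pickle.load(open(n+".pkl","rb")) for n in("scene","top")]
E
python3 - <<'E'
from h import *
s,t=load()
crop(s["frame"],190,350,120,320,3,"c1.png",10)
crop(t["frame"],170,400,170,320,3.4,"c2.png",10)
E
```

```text
(no output)
```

View pics/c1.png

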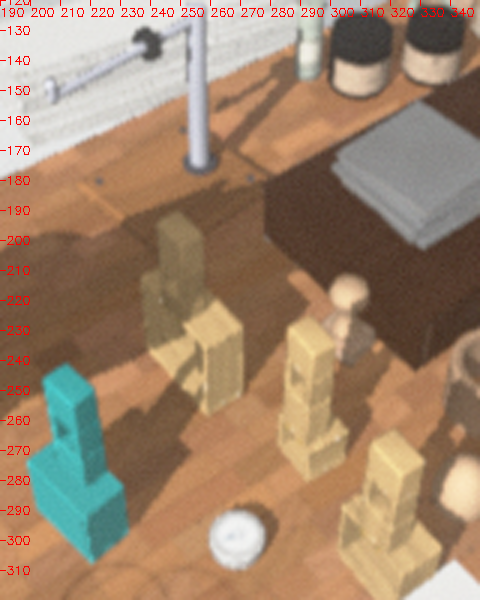

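View pics/c2.png

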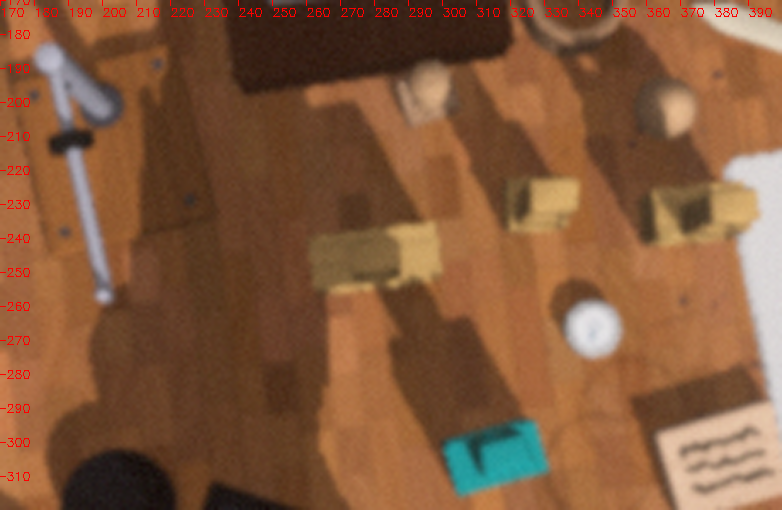

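The crops show three wooden scoops: large with its handle top at scene (250,194), small at (293,230), medium at (321,270). The turquoise one is a decoy. Facing directions are still unclear, so I'm taking one finer composite, plus first estimates of hook and tops.

```bash
python3 - <<'E'
from h import *
s,t=load()
crop(s["frame"],232,282,184,264,7.4,"a.png",10)
crop(s["frame"],274,346,220,320,5.9,"b.png",10)
a=cv2.imread("pics/a.png");b=cv2.imread("pics/b.png");h=590
cv2.imwrite("pics/c3.png",np.hstack([a[:h],b[:h]]))
crop(t["frame"],255,300,220,262,8.5,"a.png",5)
crop(t["frame"],312,394,216,248,8.5,"b.png",5)
a=cv2.imread("pics/a.png");b=cv2.imread("pics/b.png");W=np.zeros((a.shape[0]+b.shape[0],b.shape[1],3),np.uint8)
W[:a.shape[0],:a.shape[1]]=a;W[a.shape[0]:]=b
cv2.imwrite("pics/c4.png",W);print(W.shape)
print("tip top",two(s,(206.5,150),t,(199.5,256)),"post top z.188",ray(t,183,186,.188))
print("tip z.19",ray(s,206.5,149,.19),ray(t,199.5,256.5,.19))
print("post foot",ray(s,256,174,.016),ray(t,199,200,.016))
for n,z,p,q in (("L",.166,(250,193.5),(0,0)),("S",.144,(293,230),(335,227)),("M",.155,(321,268),(388,228))):
    print(n,ray(s,*p,z).round(3),ray(t,*q,z).round(3))
E
```

```text
(629, 697, 3)
tip top (array([0.43722961, 0.24897985, 0.1811216 ]), array([3.1864636e-05])) post top z.188 [0.57707387 0.28734393 0.188     ]
tip z.19 [0.43525882 0.24157318 0.19      ] [0.43578388 0.24725552 0.19      ]
post foot [0.57830212 0.28821654 0.016     ] [0.5794438 0.2876021 0.016    ]
L [0.468 0.094 0.166] [0.998 0.722 0.166]
S [ 0.506 -0.016  0.144] [ 0.504 -0.024  0.144]
M [ 0.5   -0.123  0.155] [ 0.503 -0.131  0.155]
```

View pics/c3.png

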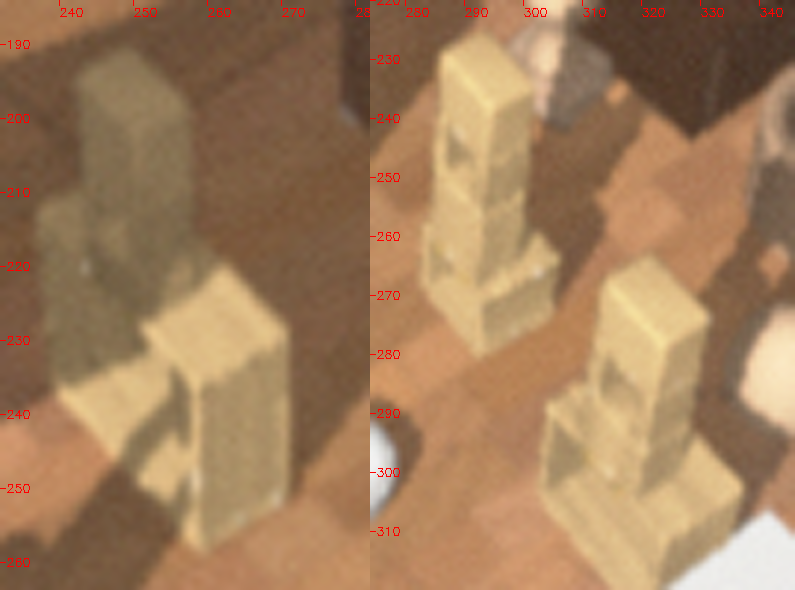

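View pics/c4.png

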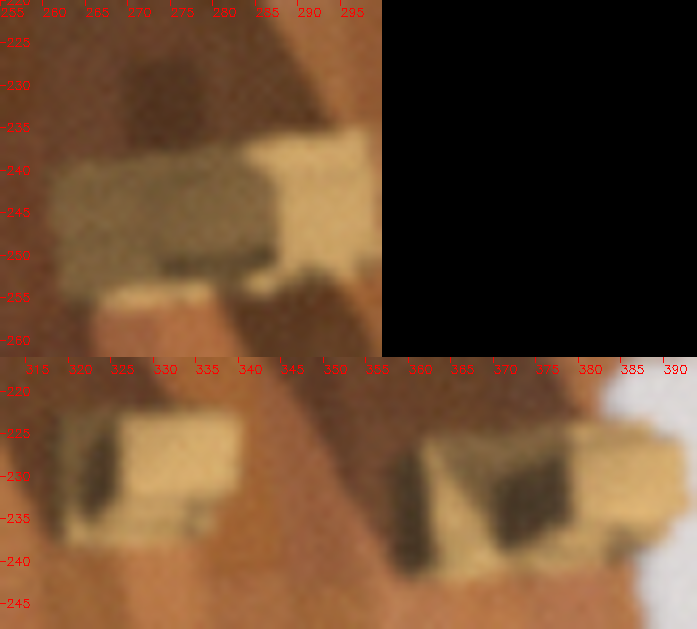

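Large: the open front faces scene lower-left (lit tray floor at (245,240)), which is world −x. Medium (tray wall at (304,295)) and small (tray front at (287,270)) face the same way. Next I compute poses from the handle-top corners and the hook.

```bash
python3 - <<'E'
from h import *
s,t=load()
D={"L":(.166,[(241,194.5),(250,190),(256.5,197.5),(249,203)]),"S":(.144,[(286,232),(292.5,226.5),(301,234),(293,240.5)]),"M":(.155,[(313.5,270),(321.5,264),(331,273.5),(322.5,280.5)])}
for n,(z,q) in D.items():
    P=np.array([ray(s,*p,z)[:2] for p in q]); fl,bl,br,fr=P
    f=fl-fr; d=br-fr
    print(n,P.mean(0).round(4),"w",np.linalg.norm(f).round(4),np.linalg.norm(d).round(4),"yaw",(np.degrees(np.arctan2(f[1],f[0]))-90).round(1),np.degrees(np.arctan2(*((bl-fl)+d)[::-1])).round(1))
# top view handle tops / tray edges
print("S top",np.mean([ray(t,*p,.144)[:2] for p in[(324.5,223.5),(338.5,222.5),(338,232),(324.5,233)]],0))
print("M top",np.mean([ray(t,*p,.155)[:2] for p in[(378,225),(391,225),(391,235),(378,235.5)]],0))
# large lit tray rear/right edges at z=.084 and front floor edge z=0
print("L rear edge .166?",ray(t,262,239,.084),ray(t,297,235,.084)); print("L right",ray(t,298.5,250.5,.084))
# hook bar angle from top view z=.176
a=ray(t,198.5,252,.176);b=ray(t,190.5,215,.176);print("bar",a,b,np.degrees(np.arctan2(*(b-a)[1::-1])))
a=ray(s,208,149.5,.176);b=ray(s,232,138.5,.176);c=ray(s,250,130,.176);print("bar s",a,b,c,np.degrees(np.arctan2(*(b-a)[1::-1])),np.degrees(np.arctan2(*(c-a)[1::-1])))
# foot corners top view
for p in [(205,183),(222,226),(184,245)]: print(ray(t,*p,.016))
# predicted pixels of large handle top
for y in(0.09,.094): print(proj(t,[.468,y,.166]))
E
```

```text
L [0.4627 0.0882] w 0.0295 0.0214 yaw 7.3 12.7
S [ 0.5022 -0.0232] w 0.0246 0.0229 yaw 3.0 16.9
M [ 0.4971 -0.1305] w 0.0258 0.0217 yaw 4.4 11.9
S top [ 0.50250348 -0.01643561]
M top [ 0.49813758 -0.123965  ]
L rear edge .166? [0.48194002 0.1304198  0.084     ] [0.49215545 0.05309549 0.084     ]
L right [0.4579425  0.04938825 0.084     ]
bar [0.44538797 0.25232552 0.176     ] [0.51989172 0.27192984 0.176     ] 14.742170176786795
bar s [0.4428397  0.25516941 0.176     ] [0.50764476 0.26658493 0.176     ] [0.55954986 0.27653968 0.176     ] 9.990264135789236 10.37622751520934
[0.6214076  0.27491502 0.016     ]
[0.51745226 0.22986568 0.016     ]
[0.47062125 0.31841623 0.016     ]
[279.85252373 242.53800084]
[277.87691223 242.50368297]
```

play_rows:
  steps: [0, 50, 10, 0, 0, -2, 0, 50, 10, 0, 0, -2, 0, 50, 10, 0, 0, -2, 0, 50, 10, 0, 0, -2, 0, 50, 10, 0, 0, -2, 0, 50, 10, 0, 0, -2, 0, 50, 10, 0, 0, -2, 0, 50, 10, 0, 0, 0]

```text
t: 0.9
eef_pos: [0.2466, -0.2876, 0.2709]
eef_rot: [0.999, 0.046, -0.003, -0.004]
force: [0.8, 0.4, 0.4]
finger_gap: 0.0855
```

```bash
python3 - <<'E'
from h import *
s,t=load()
f=t["frame"].astype(float); w=np.clip(f[:,:,2]-f[:,:,0]+25,0,None)  # bluish
pts=[]
for v in range(216,255,2):
    r=w[v,180:212]; u=(r*np.arange(180,212)).sum()/r.sum(); pts.append((u,v))
pts=np.array(pts); P=np.array([ray(t,u,v,.176)[:2] for u,v in pts])
vx,vy,x0,y0=cv2.fitLine(P.astype(np.float32),cv2.DIST_HUBER,0,.001,.001).ravel(); print("top ang",np.degrees(np.arctan2(vy,vx)),x0,y0,"y at x=.44",y0+(.44-x0)*vy/vx); print(pts[::4].round(1).tolist())
crop(t["frame"],172,222,176,264,6.8,"a.png",5)
crop(s["frame"],198,268,112,182,6.4,"b.png",5)
a=cv2.imread("pics/a.png");b=cv2.imread("pics/b.png");W=np.zeros((598,a.shape[1]+b.shape[1],3),np.uint8)
W[:a.shape[0],:a.shape[1]]=a[:598];W[:b.shape[0],a.shape[1]:]=b
cv2.imwrite("pics/c5.png",W)
E
```

```text
top ang 15.518987 0.47225857 0.25714463 y at x=.44 0.24818702
[[191.5, 216.0], [193.4, 224.0], [195.2, 232.0], [197.3, 240.0], [198.8, 248.0]]
```

View pics/c5.png

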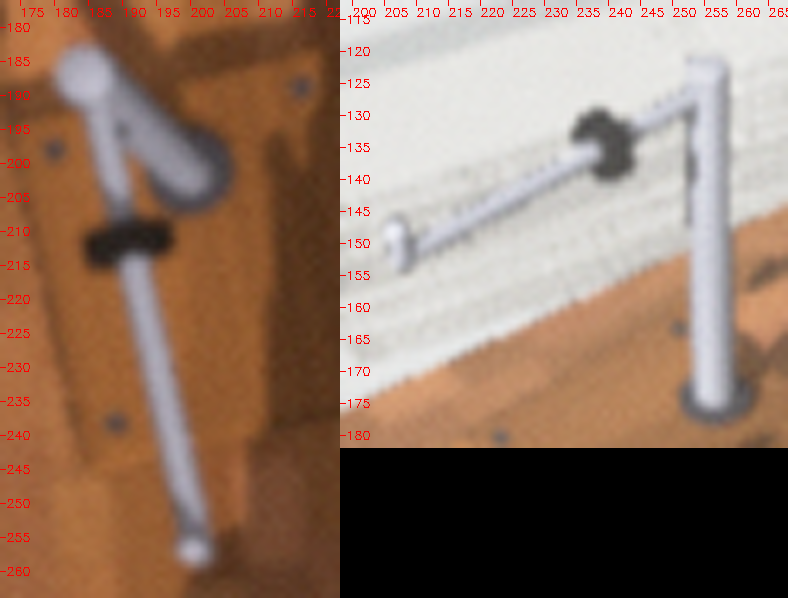

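play_rows:
  steps: [40, 50, 0, 0, 0, 0, 40, 50, 0, 0, 0, 0, 40, 50, 0, 0, 0, 0, 40, 50, 0, 0, 0, 0, 40, 50, 0, 0, 0, 0]

```text
t: 1.4
eef_pos: [0.3981, -0.0885, 0.2718]
eef_rot: [0.999, 0.042, -0.002, -0.002]
force: [1.8, -1.5, -0.5]
finger_gap: 0.0854
```

Hook crop: in the top view, post top at (182.5,187), tip top (199.5,257), ring (190,211). In the scene view, tip top (205.5,149), post top (254.5,123), ring (237,135).

```bash
python3 - <<'E'
from h import *
s,t=load()
R=lambda n,p:print(n,p[:2].round(4))
R("post top t",ray(t,182.5,187,.188));R("post top s",ray(s,254.5,123,.188))
R("tip t",ray(t,199.5,257,.189));R("tip s",ray(s,205.5,149.5,.189)); R("bend s",ray(s,207,153,.176))
a=[ray(s,*p,.176)[:2] for p in[(212,149.5),(225,143),(233,138.8),(247,130.5)]];print(np.round(a,4)); 
print(np.degrees(np.arctan2(*(a[3]-a[0])[::-1])),np.degrees(np.arctan2(*(a[2]-a[0])[::-1])))
R("ring t",ray(t,190.5,211,.176)); R("ring s",ray(s,238.5,135.3,.176))
print(two(s,(254.5,123),t,(182.5,187)),two(s,(205.5,149.5),t,(199.5,257)))
E
```

```text
post top t [0.575  0.2883]
post top s [0.5745 0.2816]
tip t [0.4349 0.2474]
tip s [0.433  0.2422]
bend s [0.4361 0.2448]
[[0.4508 0.251 ]
 [0.4863 0.2588]
 [0.5092 0.2645]
 [0.5523 0.2781]]
14.970630692524947 13.022364846700544
ring t [0.5281 0.2723]
ring s [0.5263 0.2706]
(array([0.57716785, 0.28927743, 0.18218298]), array([0.0010183])) (array([0.4350311 , 0.24841318, 0.18379893]), array([6.77456779e-05]))
```

play_rows:
  steps: [17, 45, -10, 0, 0, 2, 17, 45, -10, 0, 0, 0, 17, 45, -10, 0, 0, 0, 17, 45, -10, 0, 0, 0, 0, 0, 0, 0, 0, 0, 0, 0, 0, 0, 0, 0]
  newtons: 40

```text
t: 2.0
eef_pos: [0.4702, 0.1024, 0.2316]
eef_rot: [0.998, 0.066, 0.0, -0.004]
force: [-0.7, -0.7, -0.0]
finger_gap: 0.0855
```

play_rows:
  steps: [-7, -14, -20, 0, 0, 0, 0, 0, -20, 0, 0, 0, 0, 0, -20, 0, 0, 0, 0, 0, -15, 0, 0, 0, 0, 0, -15, 0, 0, 0, 0, 0, 0, 0, 0, 0, 0, 0, 0, 0, 0, 0]

```text
t: 2.7
eef_pos: [0.4609, 0.0772, 0.1402]
eef_rot: [0.998, 0.059, 0.001, -0.001]
force: [0.3, -1.0, 0.5]
finger_gap: 0.0853
```

play_rows:
  steps: [2, 10, -2, 0, 0, 0, 0, 0, 0, 0, 0, 0]

```text
t: 2.9
eef_pos: [0.4639, 0.0869, 0.1395]
eef_rot: [0.998, 0.058, 0.002, -0.001]
force: [0.4, 0.5, 0.9]
finger_gap: 0.0855
```

play_rows:
  steps: [0, 0, 0, 0, 0, 0, 0, 0, 0, 0, 0, 0, 0, 0, 0, 0, 0, 0, 0, 0, 0, 0, 0, 0, 0, 0, 0, 0, 0, 0, 0, 0, 0, 0, 0, 0]
  gripper: 0

```text
t: 3.5
eef_pos: [0.4651, 0.0878, 0.1412]
eef_rot: [0.998, 0.058, 0.004, -0.002]
force: [0.3, 0.6, 0.2]
finger_gap: 0.0003
```

```bash
cat > snap.py <<'E'
import sys,pickle
from plant import camera,observe
from h import *
for n in("scene","top"): pickle.dump(camera(n),open(n+".pkl","wb"))
s,t=load()
def both(b1,b2,name):
    crop(s["frame"],*b1,"a.png",10);crop(t["frame"],*b2,"b.png",10)
    a=cv2.imread("pics/a.png");b=cv2.imread("pics/b.png");W=np.zeros((max(a.shape[0],b.shape[0]),a.shape[1]+b.shape[1],3),np.uint8)
    W[:a.shape[0],:a.shape[1]]=a;W[:b.shape[0],a.shape[1]:]=b;W=W[:600,:800];cv2.imwrite("pics/"+name,W);print(W.shape,{k:np.round(v,4) for k,v in observe().items() if k in("t","joint_pos","eef_pos","force","finger_gap")})
a=list(map(float,sys.argv[2:])); both((*map(int,a[:4]),a[4]),(*map(int,a[5:9]),a[9]),sys.argv[1])
E
python3 snap.py g1.png 200 300 140 270 4  150 330 170 300 2.2
```

```text
(520, 796, 3) {'t': np.float64(3.6), 'joint_pos': array([-0.0136,  0.385 , -0.3391,  2.2093,  0.2313,  0.5716, -1.9788]), 'eef_pos': array([0.4651, 0.0877, 0.1412]), 'force': array([-0.3936,  0.2093, -0.5364]), 'finger_gap': np.float64(0.0003)}
```

View pics/g1.png

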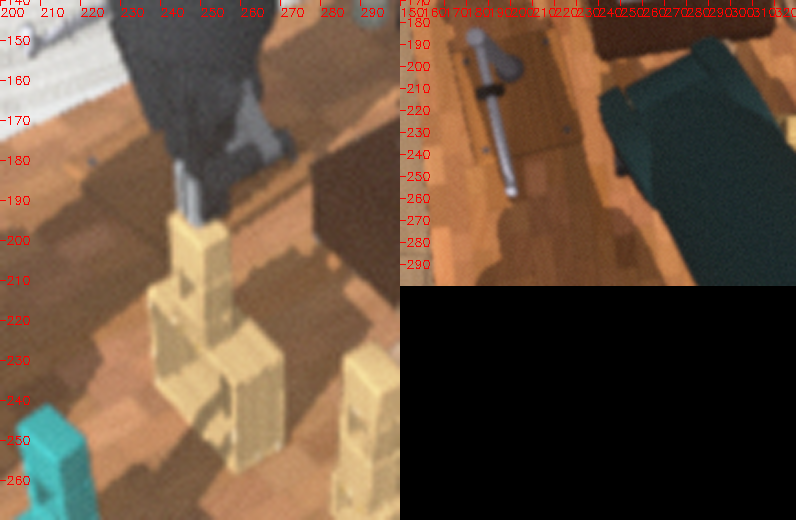

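```bash
python3 - <<'E'
from h import *
s,t=load()
for z in (.133,.141,.152,.166,.19,.22): print(z,proj(s,[.465,.0877,z]).round(1))
crop(s["frame"],220,290,150,220,8,"g2.png",5)
E
```

```text
0.133 [250.7 206.9]
0.141 [250.6 204.3]
0.152 [250.4 200.7]
0.166 [250.2 196. ]
0.19 [249.9 187.6]
0.22 [249.4 176.6]
```

View pics/g2.png

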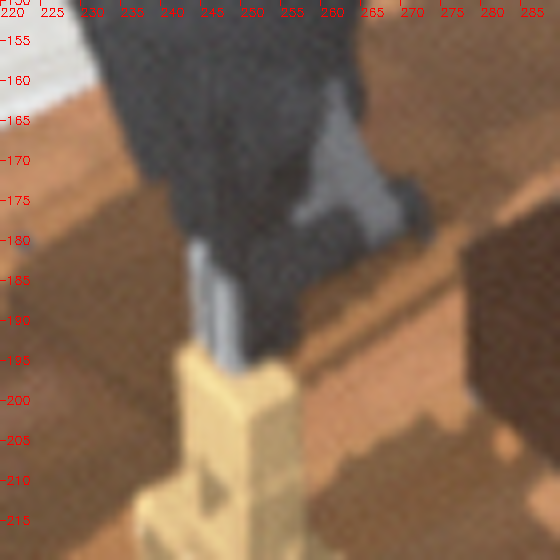

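```bash
python3 - <<'E'
from h import *
s,t=load()
print(ray(s,248,195.5,.133),ray(s,248,195.5,.166))
c,si=np.cos(.122),np.sin(.122)
def P(x,y,z): return np.array([.463+c*x-si*y,.0885+si*x+c*y,z])
for n,p in dict(fr0=(-.01,-.042,0),fl0=(-.01,.042,0),br0=(.024,-.042,0),fr84=(-.01,-.042,.084),fl84=(-.01,.042,.084),hfr=(-.01,-.015,.166),hfl=(-.01,.015,.166),hbr=(.01,-.015,.166),eyetop=(-.01,0,.132),eyebot=(-.01,0,.104)).items(): print(n,proj(s,P(*p)).round(1),proj(t,P(*p)).round(1))
f=s["frame"]
for v in range(186,216,2): print(v,[tuple(f[v,u]) and ''.join('%4d'%x for x in f[v,u]) for u in range(242,260,3)])
E
```

```text
[0.47504348 0.12055287 0.133     ] [0.4616107  0.09105821 0.166     ]
fr0 [258.  259.5] [298.9 252.7]
fl0 [238.2 235.9] [264.  256.4]
br0 [270.1 252.4] [297.3 238.6]
fr84 [257.4 236.5] [300.2 250.4]
fl84 [236.2 212.5] [262.3 254.4]
hfr [249.1 202.5] [288.5 249.2]
hfl [241.1 193.8] [273.7 250.7]
hbr [257.3 198.3] [287.4 239.3]
eyetop [245.7 209.4] [281.2 251. ]
eyebot [246.2 218.1] [281.2 251.8]
186 [' 111  81  59', ' 135 137 136', ' 145 147 151', '  68  65  64', '  74  73  70', '  77  65  57']
188 [' 112  84  60', ' 152 151 151', ' 158 160 163', '  68  62  60', '  67  59  59', '  87  67  57']
190 [' 109  80  56', ' 148 147 146', ' 157 160 162', '  69  66  64', '  64  55  56', '  90  73  58']
192 [' 119  90  65', ' 178 169 159', ' 159 159 160', '  70  66  63', '  60  54  51', '  99  75  55']
194 [' 194 157 113', ' 216 182 132', ' 165 167 169', '  71  65  64', ' 106  88  71', ' 148 103  72']
196 [' 194 159 114', ' 243 221 156', ' 199 181 161', ' 182 155 120', ' 228 194 138', ' 156 115  79']
198 [' 173 140 101', ' 239 215 152', ' 238 212 152', ' 233 204 146', ' 232 200 140', ' 165 132  91']
200 [' 164 133  94', ' 232 201 145', ' 243 221 157', ' 232 203 145', ' 201 169 121', ' 170 134  97']
202 [' 148 121  85', ' 232 202 144', ' 234 205 147', ' 206 172 122', ' 176 147 106', ' 175 139  98']
204 [' 146 117  83', ' 229 198 141', ' 232 203 144', ' 197 163 117', ' 180 151 109', ' 174 135  95']
206 [' 141 114  82', ' 223 191 135', ' 233 200 143', ' 199 165 117', ' 180 151 108', ' 178 144 104']
208 [' 162 130  94', ' 191 161 114', ' 231 201 142', ' 193 163 117', ' 178 149 107', ' 190 155 110']
210 [' 221 189 133', ' 175 146 102', ' 213 182 132', ' 188 156 113', ' 195 165 116', ' 179 146 103']
212 [' 227 197 138', ' 174 146 104', ' 197 165 117', ' 197 166 118', ' 170 140 100', ' 158 129  93']
214 [' 228 197 140', ' 205 169 123', ' 226 194 138', ' 177 148 105', ' 165 138  97', ' 149 126  90']
```

play_rows:
  steps: [0, 0, -2, 0, 0, 0, 0, 0, -2, 0, 0, 0]

```text
t: 3.8
eef_pos: [0.4653, 0.0877, 0.1371]
eef_rot: [0.998, 0.058, 0.004, -0.002]
force: [-0.4, 0.0, -0.7]
finger_gap: 0.0002
```

play_rows:
  steps: [0, 0, 30, 0, 0, 0, 0, 0, 30, 0, 0, 0, 0, 0, 0, 0, 0, 0, 0, 0, 0, 0, 0, 0]

```text
t: 4.2
eef_pos: [0.4636, 0.0872, 0.1969]
eef_rot: [0.998, 0.058, 0.002, -0.001]
force: [-1.2, -0.3, -0.5]
finger_gap: -0.0002
```

```bash
cat > tip.py <<'E'
from plant import observe,camera
from h import *
c=camera("scene");pickle.dump(c,open("scene.pkl","wb"));o=observe();f0=cv2.imread("pics/scene0.png")[:,:,::-1].astype(int);f=c["frame"].astype(int)
p=o["eef_pos"];print("eef",p.round(4),o["joint_pos"].round(3));R=cv2.Rodrigues(np.zeros(3))
for d in (-.011,0,.008): print("proj",d,proj(c,p-[0,0,d]).round(1))
# grey pixels: low saturation
m=((f.max(2)-f.min(2))<18)&(abs(f-f0).sum(2)>40)&(f.max(2)<190)
u0,v0=proj(c,p).astype(int)
for v in range(v0-30,v0+22,2):
    us=np.where(m[v,u0-30:u0+30])[0]+u0-30
    print(v,(us.min(),us.max(),len(us)) if len(us) else None)
E
python3 tip.py
```

```text
eef [0.4638 0.0874 0.1968] [ 0.03   0.299 -0.38   2.157  0.166  0.709 -1.916]
proj -0.011 [249.1 181.4]
proj 0 [249.3 185.4]
proj 0.008 [249.4 188.3]
155 (np.int64(239), np.int64(270), 32)
157 (np.int64(242), np.int64(267), 26)
159 (np.int64(243), np.int64(264), 22)
161 (np.int64(243), np.int64(261), 19)
163 (np.int64(243), np.int64(258), 16)
165 (np.int64(243), np.int64(258), 16)
167 (np.int64(243), np.int64(258), 16)
169 (np.int64(243), np.int64(258), 16)
171 (np.int64(243), np.int64(258), 16)
173 (np.int64(244), np.int64(261), 16)
175 (np.int64(246), np.int64(261), 16)
177 (np.int64(254), np.int64(258), 5)
179 None
181 None
183 None
185 None
187 None
189 None
191 None
193 None
195 None
197 None
199 None
201 None
203 None
205 None
```

play_rows:
  steps: [0, 0, -28, 0, 0, 0, 0, 0, -28, 0, 0, 0, 0, 0, -2, 0, 0, 0, 0, 0, -2, 0, 0, 0, 0, 0, -2, 0, 0, 0]

```text
t: 4.75
eef_pos: [0.4662, 0.0877, 0.1352]
eef_rot: [0.998, 0.058, 0.003, -0.001]
force: [-4.0, -2.7, 26.1]
finger_gap: -0.0
```

```bash
python3 tip.py
```

```text
eef [0.4666 0.0878 0.1354] [-0.016  0.397 -0.338  2.21   0.244  0.561 -1.991]
proj -0.011 [251.1 202.3]
proj 0 [251.3 205.9]
proj 0.008 [251.4 208.4]
175 (np.int64(242), np.int64(272), 30)
177 (np.int64(242), np.int64(273), 30)
179 (np.int64(243), np.int64(273), 31)
181 (np.int64(244), np.int64(270), 27)
183 (np.int64(244), np.int64(266), 23)
185 (np.int64(245), np.int64(262), 18)
187 (np.int64(245), np.int64(257), 13)
189 (np.int64(245), np.int64(256), 12)
191 (np.int64(245), np.int64(256), 12)
193 (np.int64(246), np.int64(256), 11)
195 (np.int64(247), np.int64(254), 8)
197 (np.int64(249), np.int64(250), 2)
199 None
201 None
203 None
205 None
207 None
209 None
211 None
213 None
215 None
217 None
219 None
221 None
223 None
225 None
```

play_rows:
  steps: [-1, 0, 15, 0, 0, 0, -1, 0, 10, 0, 0, 0, 0, 0, 0, 0, 0, 0, 0, 0, 0, 0, 0, 0, 0, 0, 0, 0, 0, 0, 0, 0, 0, 0, 0, 0, 0, 0, 0, 0, 0, 0, 0, 0, 0, 0, 0, 0]
  gripper: 1

```text
t: 5.6
eef_pos: [0.4647, 0.0879, 0.1623]
eef_rot: [0.998, 0.058, 0.004, -0.001]
force: [0.3, 0.3, -0.2]
finger_gap: 0.0854
```

play_rows:
  steps: [0, 0, -15, 0, 0, 0, 0, 0, -15, 0, 0, 0, 0, 0, -15, 0, 0, 0, 0, 0, -12, 0, 0, 0, 0, 0, 0, 0, 0, 0]

```text
t: 6.1
eef_pos: [0.4651, 0.088, 0.103]
eef_rot: [0.998, 0.058, 0.004, -0.001]
force: [0.7, 0.0, -0.9]
finger_gap: 0.0856
```

play_rows:
  steps: [0, 0, -3, 0, 0, 0, 0, 0, 0, 0, 0, 0, 0, 0, 0, 0, 0, 0, 0, 0, 0, 0, 0, 0, 0, 0, 0, 0, 0, 0, 0, 0, 0, 0, 0, 0]
  gripper: 0
  newtons: 50

```text
t: 6.7
eef_pos: [0.4661, 0.0884, 0.1013]
eef_rot: [0.998, 0.058, 0.005, -0.001]
force: [0.4, -0.1, -1.7]
finger_gap: 0.0292
```

play_rows:
  steps: [0, 0, 30, 0, 0, 0, 0, 0, 30, 0, 0, 0, -8, 18, 5, 0, 0, 1.6, -9, 22, 0, 0, 0, 1.6, -9, 24, 0, 0, 0, 1.6, -9, 24, 0, 0, 0, 1.6, -9, 24, 0, 0, 0, 1.6, -9, 20, 0, 0, 0, 1.4]

```text
t: 7.5
eef_pos: [0.4066, 0.2225, 0.166]
eef_rot: [0.99, 0.141, 0.002, -0.0]
force: [0.3, 0.6, -2.5]
finger_gap: 0.0294
```

play_rows:
  steps: [0, 0, 0, 0, 0, 0, 0, 0, 0, 0, 0, 0]

```text
t: 7.7
eef_pos: [0.4031, 0.2264, 0.1652]
eef_rot: [0.989, 0.146, 0.001, -0.001]
force: [0.4, -0.8, -1.1]
finger_gap: 0.0293
```

play_rows:
  steps: [6, 12, 0, 0, 0, 0, 0, 0, 0, 0, 0, 0]

```text
t: 7.9
eef_pos: [0.4095, 0.238, 0.1647]
eef_rot: [0.989, 0.145, 0.001, -0.0]
force: [0.6, 0.5, -1.8]
finger_gap: 0.0293
```

```bash
python3 snap.py g3.png 170 270 100 220 4.2  150 230 180 300 4.7
```

```text
(564, 796, 3) {'t': np.float64(8.0), 'joint_pos': array([-0.2701,  0.3588, -0.4394,  2.184 ,  0.2518,  0.6483, -2.1687]), 'eef_pos': array([0.4081, 0.2354, 0.1642]), 'force': array([-0.3934, -0.0591, -1.8568]), 'finger_gap': np.float64(0.0294)}
```

View pics/g3.png

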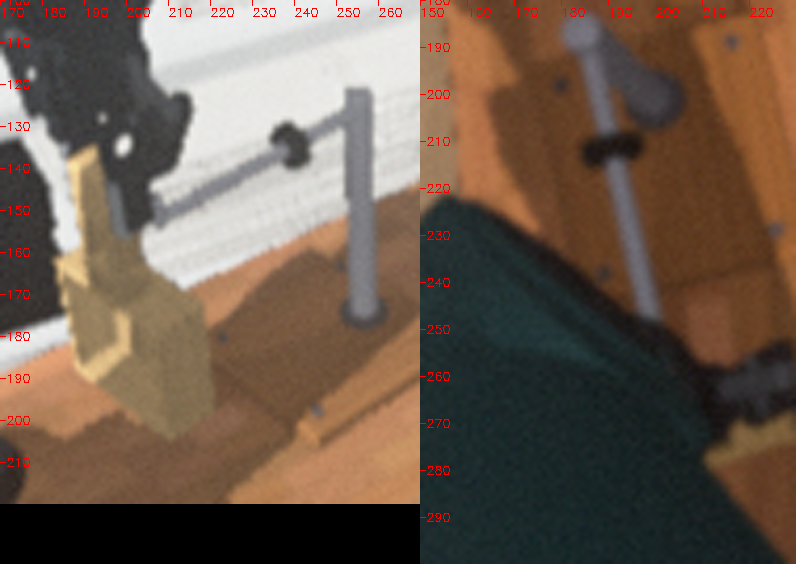

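```bash
cat > mod.py <<'E'
from h import *
H=dict(L=(.166,.042),M=(.155,.031),S=(.144,.020))
def pts(n,x,y,z,yaw):
    h,w=H[n];c,s=np.cos(yaw),np.sin(yaw)
    P=lambda a,b,d:np.array([x+c*a-s*b,y+s*a+c*b,z+d])
    return {k:P(*v) for k,v in dict(hfl=(-.01,.015,h),hbl=(.01,.015,h),hfr=(-.01,-.015,h),fl_top=(-.01,w,2*w),fl_bot=(-.01,w,0),fr_bot=(-.01,-w,0),br_bot=(.024,-w,0),br_top=(.024,-w,2*w)).items()}
E
python3 - <<'E'
from mod import *
s,t=load()
obs=dict(hfl=(186.2,137.4),hbl=(192.6,135),fl_top=(183.3,162.4),fl_bot=(190.2,190),fr_bot=(210.5,204.3),br_bot=(220.5,197.6),br_top=(219.3,172.6))
for k,p in pts("L",.4052,.2345,.0629,np.radians(16.7)).items():
    print(k,proj(s,p).round(1),obs.get(k))
for n,p in dict(bend=(.437,.248,.176),tiptop=(.437,.248,.1925),mid=(.507,.268,.176),root=(.577,.288,.176)).items(): print(n,proj(s,p).round(1))
E
```

```text
hfl [184.2 139.5] (186.2, 137.4)
hbl [191.8 135.4] (192.6, 135)
hfr [193.  145.9] None
fl_top [182.4 163.1] (183.3, 162.4)
fl_bot [187.6 189.2] (190.2, 190)
fr_bot [209.7 207.1] (210.5, 204.3)
br_bot [220.8 199.7] (220.5, 197.6)
br_top [217.7 173.7] (219.3, 172.6)
bend [206.8 152.1]
tiptop [206.  146.3]
mid [231.5 138.2]
root [254.3 125.5]
```

play_rows:
  steps: [0, 5, 2, 0, 0, -0.5, 0, 0, 0, 0, 0, 0]

```text
t: 8.2
eef_pos: [0.4084, 0.2394, 0.1661]
eef_rot: [0.99, 0.138, -0.001, 0.002]
force: [-0.1, 0.7, -1.6]
finger_gap: 0.0291
```

play_rows:
  steps: [5.8, 1.7, 0, 0, 0, 0, 5.8, 1.7, 0, 0, 0, 0, 5.8, 1.7, 0, 0, 0, 0, 5.8, 1.7, 0, 0, 0, 0]

```text
t: 8.6
eef_pos: [0.4333, 0.2456, 0.1662]
eef_rot: [0.99, 0.138, -0.001, 0.002]
force: [-0.8, 0.2, -1.8]
finger_gap: 0.0295
```

play_rows:
  steps: [5.5, 2, 0, 0, 0, 0, 5.5, 2, 0, 0, 0, 0, 5.5, 1.8, 0, 0, 0, 0, 5.5, 1.6, 0, 0, 0, 0, 3, 1, 0, 0, 0, 0]

```text
t: 9.1
eef_pos: [0.4617, 0.255, 0.166]
eef_rot: [0.991, 0.137, -0.001, 0.002]
force: [0.6, -0.5, -2.2]
finger_gap: 0.0294
```

play_rows:
  steps: [0, 0, -6, 0, 0, 0, 0, 0, -6, 0, 0, 0, 0, 0, -2, 0, 0, 0, 0, 0, -1, 0, 0, 0]

```text
t: 9.5
eef_pos: [0.4614, 0.2548, 0.1494]
eef_rot: [0.991, 0.137, -0.001, 0.002]
force: [0.3, -0.1, -2.1]
finger_gap: 0.0294
```

play_rows:
  steps: [0, 0, -1, 0, 0, 0, 0, 0, -1, 0, 0, 0, 0, 0, 0, 0, 0, 0]

```text
t: 9.8
eef_pos: [0.4615, 0.2549, 0.1493]
eef_rot: [0.991, 0.137, -0.001, 0.003]
force: [1.1, 0.1, -1.3]
finger_gap: 0.0294
```

play_rows:
  steps: [0, 0, -1.5, 0, 0, 0, 0, 0, -1.5, 0, 0, 0]

```text
t: 10.0
eef_pos: [0.4617, 0.255, 0.1488]
eef_rot: [0.991, 0.137, -0.0, 0.003]
force: [-3.5, -3.3, 15.2]
finger_gap: 0.0294
```

play_rows:
  steps: [6, 1.7, 1, 0, 0, 0, 6, 1.7, 0, 0, 0, 0, 6, 1.7, 0, 0, 0, 0, 6, 1.7, 0, 0, 0, 0, 6, 1.7, 0, 0, 0, 0, 6, 1.7, 0, 0, 0, 0, 3, 0.9, 0, 0, 0, 0, 0, 0, 0, 0, 0, 0]

```text
t: 10.8
eef_pos: [0.5022, 0.2664, 0.1491]
eef_rot: [0.991, 0.137, -0.002, 0.004]
force: [-0.7, -0.7, 1.0]
finger_gap: 0.0295
```

play_rows:
  steps: [1, 0.3, 0.2, 0, 0, 0, 1, 0.3, 0, 0, 0, 0, 1, 0.3, 0, 0, 0, 0, 1, 0.3, 0, 0, 0, 0, 0.8, 0.2, 0, 0, 0, 0, 0.8, 0.2, 0, 0, 0, 0]

```text
t: 11.4
eef_pos: [0.5072, 0.2679, 0.1491]
eef_rot: [0.99, 0.138, -0.003, 0.004]
force: [-0.9, -0.0, 0.4]
finger_gap: 0.0295
```

play_rows:
  steps: [0.7, 0.2, 0.1, 0, 0, 0, 0.7, 0.2, 0, 0, 0, 0, 0.7, 0.2, 0, 0, 0, 0, 0.7, 0.2, 0, 0, 0, 0, 0.7, 0.2, 0, 0, 0, 0, 0.7, 0.2, 0, 0, 0, 0]

```text
t: 12.0
eef_pos: [0.5121, 0.2692, 0.1491]
eef_rot: [0.99, 0.138, -0.002, 0.004]
force: [-1.2, -0.3, -0.6]
finger_gap: 0.0296
```

play_rows:
  steps: [0.6, 0.2, 0.1, 0, 0, 0, 0.6, 0.2, 0, 0, 0, 0, 0.6, 0.2, 0, 0, 0, 0, 0.6, 0.2, 0, 0, 0, 0]

```text
t: 12.4
eef_pos: [0.5137, 0.2697, 0.1491]
eef_rot: [0.99, 0.137, -0.004, 0.004]
force: [-2.6, -1.4, 0.3]
finger_gap: 0.0293
```

play_rows:
  steps: [0.5, 0.15, 0, 0, 0, 0, 0.5, 0.15, 0, 0, 0, 0]

```text
t: 12.6
eef_pos: [0.5137, 0.2697, 0.1491]
eef_rot: [0.99, 0.138, -0.005, 0.005]
force: [-3.1, -1.6, 1.1]
finger_gap: 0.0295
```

play_rows:
  steps: [0, 0, 0, 0, 0, 0, 0, 0, 0, 0, 0, 0, 0, 0, 0, 0, 0, 0, 0, 0, 0, 0, 0, 0, 0, 0, 0, 0, 0, 0]
  gripper: 1

```text
t: 13.1
eef_pos: [0.5181, 0.2714, 0.15]
eef_rot: [0.991, 0.137, -0.0, 0.003]
force: [-0.2, -0.8, 0.3]
finger_gap: 0.0855
```

play_rows:
  steps: [0, 0, 20, 0, 0, 0, 0, 0, 35, 0, 0, 0, 0, 0, 35, 0, 0, -2, 0, -45, 10, 0, 0, -2, 0, -48, 0, 0, 0, -2, 0, -48, 0, 0, 0, -2, 0, -48, 0, 0, 0, -2]

```text
t: 13.8
eef_pos: [0.5186, 0.0881, 0.2555]
eef_rot: [0.998, 0.056, 0.003, -0.001]
force: [0.2, 0.9, -0.6]
finger_gap: 0.0853
```

```bash
python3 snap.py g4.png 190 340 100 300 2.6  160 290 160 300 3
```

```text
(520, 780, 3) {'t': np.float64(13.9), 'joint_pos': array([ 0.0546,  0.2912, -0.3692,  1.9914,  0.1401,  0.8801, -1.8602]), 'eef_pos': array([0.5182, 0.0803, 0.2546]), 'force': array([ 0.0014, -0.0648,  0.3807]), 'finger_gap': np.float64(0.0848)}
```

```bash
python3 - <<'E'
from mod import *
s,t=load()
for n,x,y in (("M",.498,-.127),("S",.5025,-.020)):
    for k,p in pts(n,x,y,0,np.radians(6)).items(): print(n,k,proj(s,p).round(1),proj(t,p).round(1))
# yellow mask of hanging large
f=cv2.cvtColor(s["frame"],cv2.COLOR_RGB2HSV)
for k,p in pts("L",.5137-.003,.2687,.0485,np.radians(16)).items(): print("L",k,proj(s,p).round(1),proj(t,p).round(1))
E
```

```text
M hfl [311.7 267.1] [379.3 235.7]
M hbl [320.4 261.8] [378.1 226. ]
M hfr [322.5 279. ] [393.9 234.4]
M fl_top [302.8 288.3] [363.4 240.4]
M fl_bot [300.8 304. ] [358.7 242.6]
M fr_bot [319.7 327. ] [384.5 240.4]
M br_bot [332.6 318. ] [382.8 226.3]
M br_top [336.5 302.7] [388.9 223.1]
S hfl [283.8 229.3] [326.4 233.2]
S hbl [291.9 225. ] [325.4 223.6]
S hfr [292.9 239.3] [340.8 231.9]
S fl_top [280.9 258.5] [319.9 238. ]
S fl_bot [280.4 268.9] [318.5 239.6]
S fr_bot [291.1 281.6] [335.2 238.1]
S br_bot [303.4 274.1] [333.7 224.1]
S br_top [304.6 263.8] [335.6 222. ]
L hfl [224.1 122.9] [181.5 223.8]
L hbl [230.8 119.4] [179.1 213.9]
L hfr [232.8 128.6] [196.5 219.8]
L fl_top [219.6 146.1] [177.9 231.9]
L fl_bot [222.3 171.5] [186.5 235.8]
L fr_bot [243.9 187.7] [221.8 226.4]
L br_bot [253.8 181.2] [218.3 212.3]
L br_top [253.  155.7] [212.6 206.4]
```

View pics/g4.png

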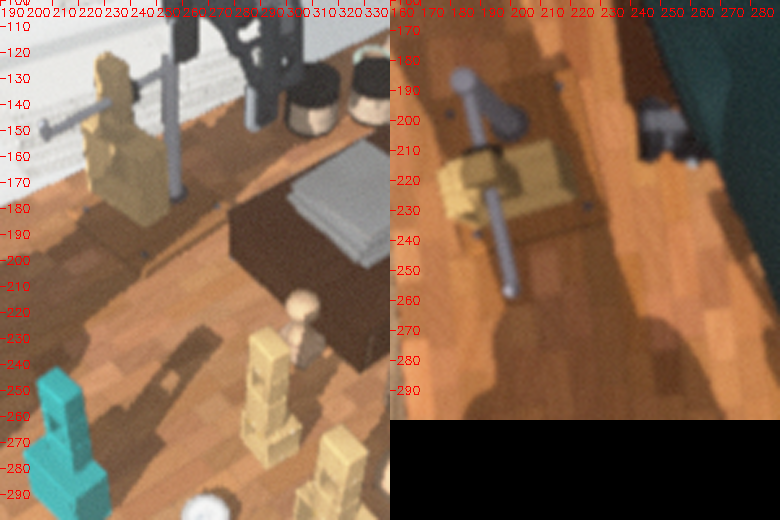

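```bash
python3 - <<'E'
from h import *
s,t=load()
a=cv2.imread("pics/scene0.png",0).astype(int);b=cv2.cvtColor(s["frame"],cv2.COLOR_RGB2GRAY).astype(int)
print("scene ring region, before/after")
for v in range(128,145,2): print(v,a[v,232:250],b[v,232:250])
a=cv2.imread("pics/top0.png",0).astype(int);b=cv2.cvtColor(t["frame"],cv2.COLOR_RGB2GRAY).astype(int)
for u in (185,187,193,195,197): print(u,a[202:222,u],b[202:222,u])
E
```

```text
scene ring region, before/after
128 [229 230 231 229 223 201 195 205 224 232 231 228 228 220 218 196 205 207] [129 135 131 130 127 123 129 162 223 232 233 233 226 220 197 158 145 134]
130 [229 230 214 145 112  92  80  88 132 174 179 194 216 214 206 199 187 172] [127 128 132 127 121 125 127 120 140 170 178 177 158 148 140 139 136 146]
132 [224 209 139  90  84  86  85  85  81  80  95 126 143 159 177 181 194 203] [126 132 136 131 125 124 125 117  90  73  85 117 135 150 166 182 196 206]
134 [216 209 173 160 162 162 126  94  84  80  78 110 166 204 215 215 213 219] [127 127 130 125 125 124 125 121 100  75  68 109 169 207 219 220 215 219]
136 [222 228 221 211 198 184 149 100  83  81  79 115 180 204 212 206 205 204] [127 124 126 121 121 122 122 121 106  79  65 109 179 207 210 209 205 208]
138 [202 195 177 161 158 118  84  80  81  79  91 127 182 203 202 203 205 200] [130 124 122 123 122 120 119 115 104  85  85 125 187 206 206 207 206 205]
140 [174 178 197 199 203 187 158 150 149 160 187 199 203 199 207 212 216 216] [121 115 116 117 115 117 118 118 126 158 191 197 204 205 209 212 217 220]
142 
[... 407 characters left out ...]
  86  81  68  59  64  96 117 122 123 122 126 123 128
 128 129]
187 [148 131 113 105 106 100  82  64  41  35  37  36  43  67  93 109 110 112
 109 109] [119 111 110 104 103  92  80  59  60  81 110 125 128 126 132 131 124 127
 123 113]
193 [ 97  97 102 105 105  87  60  37  37  32  47  83 124 143 147 155 158 164
 166 166] [ 72  70  80  82  80  71  53  57  76  97 106 113 116 122 117 125 122 111
  94  85]
195 [105  83  76  80  88  79  56  38  31  29  37  66  94 111 114 113 120 122
 125 130] [70 64 59 65 68 66 47 39 40 56 68 75 83 85 85 92 94 88 84 83]
197 [138 118  91  76  77  77  77  71  70  61  78  93 108 112 112 113 111 112
 112 112] [79 70 62 60 60 60 60 60 64 69 77 80 79 70 73 74 76 75 77 83]
```

The large scoop hangs squarely against the ring, at top view (190,214), and the pixel rows show the ring did not move. Next is the medium.

play_rows:
  steps: [-4, -40, -10, 0, 0, 0, -4, -40, -10, 0, 0, 0, -4, -40, -10, 0, 0, 0, -4, -35, -15, 0, 0, 0, -2, -25, -10, 0, 0, 0, 0, -5, 0, 0, 0, 0, 0, 0, 0, 0, 0, 0]

```text
t: 14.6
eef_pos: [0.502, -0.1084, 0.2001]
eef_rot: [0.999, 0.051, 0.006, 0.0]
force: [0.2, 1.0, -0.4]
finger_gap: 0.0852
```

play_rows:
  steps: [-3, -10, -20, 0, 0, 0, -1, -6, -25, 0, 0, 0, 0, 0, -25, 0, 0, 0, 0, 0, -20, 0, 0, 0, 0, 0, -8, 0, 0, 0, 0, 0, 0, 0, 0, 0]

```text
t: 15.2
eef_pos: [0.5065, -0.1132, 0.1042]
eef_rot: [0.998, 0.058, 0.013, -0.001]
force: [-0.2, -0.0, 0.1]
finger_gap: 0.0853
```

play_rows:
  steps: [-6, -9, 0, 0, 1, 0, -2, -3, -6, 0, 0.5, 0, 0, 0, -5, 0, 0, 0, 0, 0, 0, 0, 0, 0]

```text
t: 15.6
eef_pos: [0.5011, -0.1251, 0.0956]
eef_rot: [0.998, 0.059, 0.003, -0.002]
force: [-0.8, 0.3, 0.5]
finger_gap: 0.0853
```

play_rows:
  steps: [-3, 0, -5, 0, 0, 0, 0, 0, 0, 0, 0, 0, 0, 0, 0, 0, 0, 0, 0, 0, 0, 0, 0, 0, 0, 0, 0, 0, 0, 0, 0, 0, 0, 0, 0, 0, 0, 0, 0, 0, 0, 0]
  gripper: 0

```text
t: 16.3
eef_pos: [0.4978, -0.1254, 0.0906]
eef_rot: [0.998, 0.059, 0.003, -0.001]
force: [0.2, -0.5, -0.4]
finger_gap: 0.0295
```

play_rows:
  steps: [0, 0, 40, 0, 0, 0, 0, 0, 45, 0, 0, 0, 0, 0, 45, 0, 0, 0, 0, 0, 45, 0, 0, 0, -8, 30, 5, 0, 0, 1.5, -10, 42, 0, 0, 0, 1.5, -10, 42, 0, 0, 0, 1.5, -10, 42, 0, 0, 0, 1.5]

```text
t: 17.1
eef_pos: [0.4576, 0.0288, 0.2774]
eef_rot: [0.994, 0.106, 0.003, -0.001]
force: [0.8, -0.1, -1.2]
finger_gap: 0.0294
```

play_rows:
  steps: [-10, 42, 0, 0, 0, 1.5, -10, 42, 0, 0, 0, 1.5, -10, 40, -10, 0, 0, 0, -10, 35, -20, 0, 0, 0, -5, 15, -20, 0, 0, 0, 0, 0, 0, 0, 0, 0]

```text
t: 17.7
eef_pos: [0.4066, 0.2163, 0.2278]
eef_rot: [0.99, 0.138, 0.006, -0.003]
force: [-0.2, -1.4, -1.6]
finger_gap: 0.0296
```

play_rows:
  steps: [-8, 12, 0, 0, 0, 0, -4, 6, -10, 0, 0, 0, 0, 0, -20, 0, 0, 0, 0, 0, -20, 0, 0, 0, 0, 0, -8, 0, 0, 0, 0, 0, 0, 0, 0, 0]

```text
t: 18.3
eef_pos: [0.3973, 0.231, 0.1708]
eef_rot: [0.991, 0.136, 0.007, -0.001]
force: [-0.3, -0.5, -1.2]
finger_gap: 0.0294
```

play_rows:
  steps: [3, 6, -4, 0, 0.7, 0, 0, 0, 0, 0, 0, 0]

```text
t: 18.5
eef_pos: [0.402, 0.2371, 0.168]
eef_rot: [0.991, 0.135, 0.002, -0.002]
force: [-0.3, -0.4, -1.5]
finger_gap: 0.0294
```

play_rows:
  steps: [3, 1.5, -1.5, 0, 0, 0, 5.8, 1.7, 0, 0, 0, 0, 5.8, 1.7, 0, 0, 0, 0, 5.8, 1.7, 0, 0, 0, 0]

```text
t: 18.9
eef_pos: [0.425, 0.2447, 0.1679]
eef_rot: [0.991, 0.135, 0.004, -0.003]
force: [1.1, 0.1, -1.9]
finger_gap: 0.0293
```

play_rows:
  steps: [0, 0, -2, 0, 0, 0, 5.8, 1.7, 0, 0, 0, 0, 5.8, 1.7, 0, 0, 0, 0, 5.8, 1.7, 0, 0, 0, 0, 5.5, 1.6, 0, 0, 0, 0, 5.5, 1.6, 0, 0, 0, 0]

```text
t: 19.5
eef_pos: [0.4563, 0.2538, 0.1657]
eef_rot: [0.991, 0.135, 0.004, -0.003]
force: [-1.3, 0.5, -1.3]
finger_gap: 0.0295
```

play_rows:
  steps: [0, 0, -6, 0, 0, 0, 0, 0, -6, 0, 0, 0, 0, 0, -2, 0, 0, 0, 0, 0, -1.5, 0, 0, 0, 0, 0, -1, 0, 0, 0]

```text
t: 20.0
eef_pos: [0.4574, 0.2542, 0.1497]
eef_rot: [0.991, 0.135, 0.004, -0.002]
force: [-2.6, -3.0, 13.3]
finger_gap: 0.0294
```

play_rows:
  steps: [4, 1.2, 1.2, 0, 0, 0, 5, 1.4, 0, 0, 0, 0, 5, 1.4, 0, 0, 0, 0, 5, 1.4, 0, 0, 0, 0, 5, 1.4, 0, 0, 0, 0, 2, 0.6, 0, 0, 0, 0, 0, 0, 0, 0, 0, 0]

```text
t: 20.7
eef_pos: [0.4851, 0.2619, 0.1503]
eef_rot: [0.991, 0.135, 0.004, -0.002]
force: [-0.3, 0.1, -0.2]
finger_gap: 0.0296
```

play_rows:
  steps: [0.9, 0.3, 0, 0, 0, 0, 0.9, 0.3, 0, 0, 0, 0, 0.9, 0.3, 0, 0, 0, 0, 0.8, 0.2, 0, 0, 0, 0, 0.7, 0.2, 0, 0, 0, 0, 0.7, 0.2, 0, 0, 0, 0]

```text
t: 21.3
eef_pos: [0.4894, 0.2632, 0.15]
eef_rot: [0.991, 0.135, 0.003, -0.002]
force: [0.4, 0.3, -1.6]
finger_gap: 0.0293
```

play_rows:
  steps: [0.7, 0.2, 0, 0, 0, 0, 0.7, 0.2, 0, 0, 0, 0, 0.7, 0.2, 0, 0, 0, 0, 0.6, 0.2, 0, 0, 0, 0, 0.6, 0.2, 0, 0, 0, 0, 0.6, 0.2, 0, 0, 0, 0]

```text
t: 21.9
eef_pos: [0.4916, 0.264, 0.1499]
eef_rot: [0.991, 0.135, 0.001, -0.001]
force: [-1.9, -0.4, 1.6]
finger_gap: 0.0293
```

play_rows:
  steps: [0.6, 0.2, 0, 0, 0, 0, 0.6, 0.2, 0, 0, 0, 0, 0.6, 0.2, 0, 0, 0, 0]

```text
t: 22.2
eef_pos: [0.4915, 0.2639, 0.1499]
eef_rot: [0.991, 0.136, -0.001, 0.0]
force: [-3.4, -0.8, 3.2]
finger_gap: 0.0295
```

play_rows:
  steps: [0, 0, 0, 0, 0, 0, 0, 0, 0, 0, 0, 0, 0, 0, 0, 0, 0, 0, 0, 0, 0, 0, 0, 0, 0, 0, 0, 0, 0, 0]
  gripper: 1

```text
t: 22.7
eef_pos: [0.496, 0.2655, 0.1507]
eef_rot: [0.991, 0.135, 0.003, -0.002]
force: [-1.0, 0.3, 0.3]
finger_gap: 0.0853
```

play_rows:
  steps: [0, 0, 25, 0, 0, 0, 0, 0, 40, 0, 0, 0, 0, 0, 35, 0, 0, -2, 2, -40, 0, 0, 0, -2, 4, -45, 0, 0, 0, -2, 4, -48, -5, 0, 0, -2, 4, -48, -10, 0, 0, -1.5, 4, -45, -15, 0, 0, 0]

```text
t: 23.5
eef_pos: [0.5169, 0.0439, 0.2285]
eef_rot: [0.998, 0.058, 0.011, -0.006]
force: [0.0, -0.1, -0.1]
finger_gap: 0.0857
```

```bash
python3 snap.py g5.png 190 340 100 300 2.6  160 290 160 300 3; python3 - <<'E'
from h import *
s,t=load()
b=cv2.cvtColor(s["frame"],cv2.COLOR_RGB2GRAY).astype(int)
for v in (132,136,138): print(v,b[v,232:250])
E
```

```text
(520, 780, 3) {'t': np.float64(23.6), 'joint_pos': array([ 0.2028,  0.3191, -0.4477,  2.0448,  0.1837,  0.8011, -1.8177]), 'eef_pos': array([0.5147, 0.0367, 0.2256]), 'force': array([-0.546 , -0.424 , -0.7856]), 'finger_gap': np.float64(0.0854)}
132 [124 126 126 130 125 128 127 118  88  68  85 122 132 144 161 172 194 207]
136 [127 126 126 124 121 126 123 120 109  79  67 110 182 207 213 211 209 206]
138 [125 123 126 123 119 118 120 114 110  84  88 123 186 206 205 206 204 207]
```

View pics/g5.png

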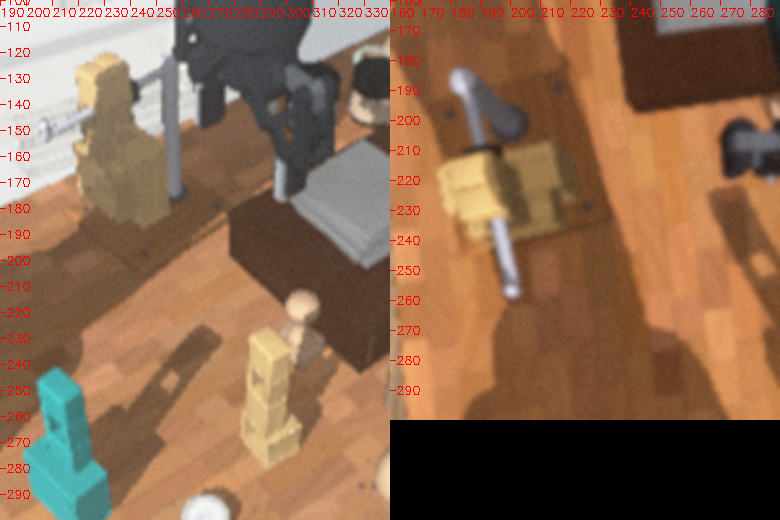

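The medium hangs nested, with its handle against the large's at top view (190,222), and the ring edge is unchanged. Next is the small one.

play_rows:
  steps: [-6, -22, -20, -0.7, 1.2, 0, -4, -14, -30, 0, 0, 0, -2, -6, -20, 0, 0, 0, 0, 0, 0, 0, 0, 0]

```text
t: 24.0
eef_pos: [0.503, -0.0081, 0.1532]
eef_rot: [0.999, 0.052, -0.003, 0.002]
force: [-0.4, -0.3, 0.2]
finger_gap: 0.0852
```

play_rows:
  steps: [0, -11, -10, 0, 0, 0, 0, 0, -20, 0, 0, 0, 0, 0, -20, 0, 0, 0, 0, 0, -15, 0, 0, 0, 0, 0, -5, 0, 0, 0, 0, 0, 0, 0, 0, 0]

```text
t: 24.6
eef_pos: [0.5078, -0.019, 0.0827]
eef_rot: [0.999, 0.054, 0.001, 0.002]
force: [0.6, -0.2, 0.0]
finger_gap: 0.0857
```

play_rows:
  steps: [-5, 0, -3, 0, 0, 0, -1, 0, 0, 0, 0, 0, 0, 0, 0, 0, 0, 0]

```text
t: 24.9
eef_pos: [0.503, -0.0187, 0.0813]
eef_rot: [0.999, 0.054, 0.003, 0.002]
force: [0.4, 0.2, -0.1]
finger_gap: 0.0851
```

play_rows:
  steps: [0, 0, 0, 0, 0, 0, 0, 0, 0, 0, 0, 0, 0, 0, 0, 0, 0, 0, 0, 0, 0, 0, 0, 0, 0, 0, 0, 0, 0, 0, 0, 0, 0, 0, 0, 0]
  gripper: 0

```text
t: 25.5
eef_pos: [0.5043, -0.0188, 0.0829]
eef_rot: [0.999, 0.054, 0.004, 0.003]
force: [0.2, 0.1, -0.1]
finger_gap: 0.0296
```

play_rows:
  steps: [0, 0, 40, 0, 0, 0, 0, 0, 45, 0, 0, 0, 0, 0, 45, 0, 0, 0, 0, 0, 40, 0, 0, 0, -12, 28, 0, 0, 0, 2, -16, 38, 0, 0, 0, 2, -16, 38, 0, 0, 0, 2, -16, 38, 0, 0, 0, 2]

```text
t: 26.3
eef_pos: [0.4421, 0.1202, 0.258]
eef_rot: [0.993, 0.118, 0.003, 0.003]
force: [-0.2, 1.1, -1.4]
finger_gap: 0.0292
```

play_rows:
  steps: [-16, 38, 0, 0, 0, 1.5, -14, 30, 0, 0, 0, 0, -7, 10, -10, 0, 0, 0, -3, 0, -20, 0, 0, 0, 0, 0, 0, 0, 0, 0]

```text
t: 26.8
eef_pos: [0.3955, 0.2076, 0.2277]
eef_rot: [0.99, 0.139, 0.004, 0.002]
force: [0.5, -1.0, -0.8]
finger_gap: 0.0293
```

play_rows:
  steps: [0, 15, -10, 0, 0.5, 0, 0, 10, -20, 0, 0, 0, 0, 3, -18, 0, 0, 0, 0, 0, -6, 0, 0, 0, 0, 0, 0, 0, 0, 0]

```text
t: 27.3
eef_pos: [0.398, 0.235, 0.1742]
eef_rot: [0.991, 0.137, 0.001, 0.002]
force: [0.1, 0.2, -1.4]
finger_gap: 0.0296
```

play_rows:
  steps: [0, 2, -6, 0, 0, 0, 4, 1.2, 0, 0, 0, 0, 0, 0, 0, 0, 0, 0]

```text
t: 27.6
eef_pos: [0.4041, 0.238, 0.1697]
eef_rot: [0.991, 0.136, 0.002, 0.002]
force: [0.7, 0.7, -0.7]
finger_gap: 0.0296
```

play_rows:
  steps: [3, 1, -2, 0, 0, 0, 5.8, 1.8, 0, 0, 0, 0, 5.8, 1.7, 0, 0, 0, 0]

```text
t: 27.9
eef_pos: [0.4199, 0.2424, 0.1685]
eef_rot: [0.991, 0.135, 0.003, 0.002]
force: [-0.3, 0.9, -1.0]
finger_gap: 0.029
```

play_rows:
  steps: [5.8, 2, -0.7, 0, 0, 0, 5.8, 1.8, 0, 0, 0, 0, 5.8, 1.7, 0, 0, 0, 0, 5.8, 1.7, 0, 0, 0, 0, 5.5, 1.6, 0, 0, 0, 0, 3, 0.9, 0, 0, 0, 0]

```text
t: 28.5
eef_pos: [0.4559, 0.2535, 0.1678]
eef_rot: [0.991, 0.135, 0.003, 0.001]
force: [0.2, -0.1, -0.6]
finger_gap: 0.0292
```

play_rows:
  steps: [0, 0, -6, 0, 0, 0, 0, 0, -5, 0, 0, 0, 0, 0, -1.5, 0, 0, 0, 0, 0, -1, 0, 0, 0, 0, 0, -1, 0, 0, 0]

```text
t: 29.0
eef_pos: [0.4559, 0.2535, 0.153]
eef_rot: [0.991, 0.135, 0.003, 0.002]
force: [-2.4, -1.9, 15.9]
finger_gap: 0.0296
```

play_rows:
  steps: [1, 0.3, 1, 0, 0, 0, 3, 0.9, 0, 0, 0, 0, 3, 0.9, 0, 0, 0, 0, 1.5, 0.5, 0, 0, 0, 0, 0.8, 0.2, 0, 0, 0, 0, 0.8, 0.2, 0, 0, 0, 0]

```text
t: 29.6
eef_pos: [0.4663, 0.2565, 0.1539]
eef_rot: [0.991, 0.135, 0.003, 0.002]
force: [0.9, 0.3, -1.2]
finger_gap: 0.0295
```

play_rows:
  steps: [0.8, 0.2, -0.3, 0, 0, 0, 0.7, 0.2, 0, 0, 0, 0, 0.7, 0.2, 0, 0, 0, 0, 0.7, 0.2, 0, 0, 0, 0, 0.7, 0.2, 0, 0, 0, 0, 0.7, 0.2, 0, 0, 0, 0]

```text
t: 30.2
eef_pos: [0.4704, 0.2576, 0.1533]
eef_rot: [0.991, 0.135, 0.003, 0.003]
force: [0.4, -0.8, -0.8]
finger_gap: 0.0294
```

play_rows:
  steps: [0.7, 0.2, 0, 0, 0, 0, 0.7, 0.2, 0, 0, 0, 0, 0.6, 0.2, 0, 0, 0, 0, 0.6, 0.2, 0, 0, 0, 0, 0.6, 0.2, 0, 0, 0, 0, 0.6, 0.2, 0, 0, 0, 0]

```text
t: 30.8
eef_pos: [0.4722, 0.2581, 0.1532]
eef_rot: [0.991, 0.136, 0.001, 0.004]
force: [-2.4, -1.2, 1.3]
finger_gap: 0.0293
```

play_rows:
  steps: [0.6, 0.2, 0, 0, 0, 0, 0.6, 0.2, 0, 0, 0, 0, 0.6, 0.2, 0, 0, 0, 0]

```text
t: 31.1
eef_pos: [0.4721, 0.258, 0.1532]
eef_rot: [0.991, 0.136, -0.001, 0.005]
force: [-3.8, -1.2, 3.6]
finger_gap: 0.0294
```

play_rows:
  steps: [0, 0, 0, 0, 0, 0, 0, 0, 0, 0, 0, 0, 0, 0, 0, 0, 0, 0, 0, 0, 0, 0, 0, 0, 0, 0, 0, 0, 0, 0]
  gripper: 1

```text
t: 31.6
eef_pos: [0.4769, 0.2599, 0.1538]
eef_rot: [0.991, 0.135, 0.003, 0.002]
force: [-0.3, -0.3, 0.5]
finger_gap: 0.0855
```

play_rows:
  steps: [0, 0, 25, 0, 0, 0, 0, 0, 40, 0, 0, 0, 0, 0, 35, 0, 0, 0, 4, -40, 0, 0, 0, 0, 6, -45, 0, 0, 0, 0, 6, -45, 0, 0, 0, 0, 6, -40, 0, 0, 0, 0, 0, 0, 0, 0, 0, 0]

```text
t: 32.4
eef_pos: [0.5004, 0.0867, 0.2591]
eef_rot: [0.99, 0.138, 0.006, 0.001]
force: [0.2, -0.0, -0.6]
finger_gap: 0.0855
```

```bash
python3 snap.py g6.png 190 340 100 300 2.6  160 290 160 300 3; python3 - <<'E'
from mod import *
s,t=load()
b=cv2.cvtColor(s["frame"],cv2.COLOR_RGB2GRAY).astype(int)
for v in (132,136,138): print(v,b[v,238:248])
# wood mask vs background frame in top: handle tops along the bar
f=t["frame"].astype(int); f0=cv2.imread("pics/top0.png")[:,:,::-1].astype(int)
d=(abs(f-f0).sum(2)>60).astype(np.uint8); d[:,:165]=0; d[:,235:]=0; d[:195]=0; d[262:]=0
for v in range(204,262,3):
    us=np.where(d[v])[0]; print(v,(us.min(),us.max(),len(us)) if len(us) else None, f[v,190], f[v,194])
for n,al,h in(("L",.079,.132),("M",.059,.121),("S",.039,.110)):
    x,y=.437+al*.961,.248+al*.276
    q=pts(n,x,y,.1805-h,np.radians(16)); print(n,{k:proj(t,q[k]).round(0).tolist() for k in("hfl","hfr","hbl","fl_bot","fr_bot")})
for v in range(112,140,3):
    print(v,[tuple(int(c) for c in s["frame"][v,u]) for u in range(212,236,4)])
E
```

```text
(520, 780, 3) {'t': np.float64(32.5), 'joint_pos': array([ 0.199 ,  0.2824, -0.5787,  2.018 ,  0.2012,  0.8816, -1.7746]), 'eef_pos': array([0.4998, 0.0927, 0.2595]), 'force': array([0.547 , 0.6204, 0.414 ]), 'finger_gap': np.float64(0.0856)}
132 [122 120  88  71  82 117 134 142 164 172]
136 [119 118 107  76  67 105 179 208 209 209]
138 [119 117 108  77  81 122 183 205 206 204]
204 (np.int64(166), np.int64(234), 45) [114 106 109] [81 58 47]
207 (np.int64(165), np.int64(234), 31) [106 101 109] [91 63 39]
210 (np.int64(165), np.int64(234), 36) [93 72 51] [68 55 37]
213 (np.int64(165), np.int64(233), 36) [181 142  89] [107  83  50]
216 (np.int64(165), np.int64(234), 47) [158 126  80] [127  98  60]
219 (np.int64(165), np.int64(233), 45) [153 120  73] [137 105  66]
222 (np.int64(165), np.int64(233), 45) [152 120  77] [153 121  76]
225 (np.int64(165), np.int64(234), 49) [181 144  90] [159 125  82]
228 (np.int64(168), np.int64(234), 43) [222 182 116] [153 120  78]
231 (np.int64(166), np.int64(234), 44) [222 182 116] [152 117  75]
234 (np.int64(165), np.int64(234), 41) [226 184 118] [225 183
[... 1341 characters left out ...]
(233, 232, 229), (234, 232, 230), (217, 196, 162), (220, 189, 141)]
124 [(233, 233, 229), (234, 234, 231), (232, 228, 225), (217, 190, 153), (231, 205, 150), (174, 149, 114)]
127 [(234, 234, 231), (225, 217, 198), (235, 210, 155), (229, 201, 146), (156, 135, 106), (151, 130, 100)]
130 [(236, 220, 182), (229, 199, 144), (228, 199, 147), (161, 140, 108), (154, 131, 104), (140, 120, 96)]
133 [(214, 190, 159), (245, 225, 165), (224, 190, 141), (151, 132, 102), (141, 124, 97), (141, 120, 96)]
136 [(231, 226, 217), (237, 212, 154), (144, 124, 96), (143, 122, 96), (147, 126, 101), (139, 119, 93)]
139 [(230, 225, 216), (237, 212, 153), (147, 127, 100), (142, 123, 97), (138, 121, 94), (135, 115, 91)]
```

```bash
python3 -c "
from plant import job
print(job.job_done())"
```

```text
the job is handed in; nothing more can be done
None
```

All three scoops are hanging on the bar, large then medium then small, trays opening away from the post, and the job is handed in at about 32.5 s. I pushed each handle back in steps of 0.5–0.9 mm until it stopped, at about 3–4 N. The three stopping points came out about 20 mm apart, with allowance for where the large was held, as butted handles should.

- **Hanging and order:** after the large and medium I looked at pictures, and both hung upright and nested. I checked the small only by pixel values, because my 12 views were used up. The handle tops form one unbroken strip from the ring to about top-view row 242, which is where the small one's front face should be.
- **Stop ring:** its rear edge stayed at the same pixels in every check, so it was not shoved back.
- **Bystanders:** I didn't measure the tape, stamp or tin afterwards. No move came near the stamp or tin, and no unexpected forces showed. I never located the tape in the pictures.

**What disagreed:**
- **Tool height:** the fingertips stood about 38 mm higher than the tool frame implies. My first grasp therefore closed above the large scoop's handle. I touched the handle top lightly (26 N) to measure the offset, then worked with it.
- **Cameras:** early hand-picked points differed by 5–7 mm between the two views. I settled that by projecting the scoops' known corner positions into both pictures.

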